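Load a phone battery into its carrier and slide the unit into the tester

TASK

Fit the loose flat phone battery into the orange carrier that sits in the dock: contact end first under the black bridge, then flat down in the pocket. Lift the loaded carrier out, put it down on the tester's front plate and let go; then take it by its grip end and slide it nose first into the slot until it is fully home against the stop, the battery still lying flat in it. Leave the flux jar, the solder spool and the blue phone where they are.

Things in the scene. Friction and masses are not known exactly. Their poses are not given: they have to be found in the camera images.
- cell: Loose flat black phone battery, block 90 x 38 x 4 mm (plus a 5 mm contact tab at one end, look only), 45 g, lying flat on the counter, top up. Origin on the underside, on the middle line, 42 mm from the contact end, 48 mm from the plain end; x points to the contact end, y across the width, z up. Fitted, its x points against the carrier's x.
- cell_mid (a point): Centre of the underside of the battery's 90 x 38 mm block, 3 mm behind the body's origin. Axes as cell.
- cell_contacts (a point): Middle of the battery's contact end face, 45 mm from cell_mid along +x, 2 mm above the underside. Axes as cell.
- carrier: Loose orange carrier (sled), 0.22 kg. Origin: underside, middle of the tray plate; x to the nose, away from the black grip; z up. Plate 110 mm (x +-55) x 56 mm (y +-28) x 8 mm, nose corners cut off by 5 mm; on it the pocket for the battery. The plate's bare sides (56 mm apart, z 0 to 8, x -23 to +20) can be gripped from above; with the grip it is 145 mm long.
- pocket (a point): Centre of the carrier's pocket floor, 8 mm above the underside; axes as carrier. Pocket: x -46.5 to +46.5, y -21 to +21 mm. Side walls y 21 to 28 at x +20 to +47 (5 mm high) and x -55 to -23 (8 mm high); between them the sides are open down to the floor, for fingers.
- carrier_grip (a point): Middle of the carrier's black upright grip: 26 mm long (carrier x -90 to -64), 14 mm thick across y, top 30 mm above the carrier's underside; this point is 77 mm behind the carrier's origin, 19 mm above the underside. In the dock it is covered by cheeks: it can be taken only after the carrier has been put down elsewhere.
- dock: Fixed grey loading dock; origin on the counter under the carrier's centre, axes as the carrier's at the start. Foot x -100 to +70, y -45 to +45, 6 mm high; a pedestal 36 mm wide holds the carrier's underside at z 22 mm; locators beside the tray at x +-45 (2 mm free each side, tops at z 28) and before the nose. Lift the carrier straight up, 35 mm or more, to clear it.
- tester: Fixed grey battery tester; origin on the counter under the middle of the slot's mouth, x into the slot, z up. Housing x 0 to 140 mm, y -50 to +50, top z 48. Its floor plate (top z 10) reaches 100 mm out of the mouth as a front plate. Fully home, the carrier's nose is at the stop, x 105, its origin at x 50, z 10 in this frame; only the grip stands out.
- slot_mouth (a point): Middle of the mouth on the slot floor, 10 mm above the tester's origin; axes as tester. Slot 59 mm wide, 23 mm high, 105 mm deep to the stop; the mouth is flared, about 82 mm wide at the front and 59 mm from 24 mm inside.
- contact_slide (a joint): Blue contact slide at the far end of the slot: 0 to 0.014 m, grows as it is pushed in along the tester's x. At 0 its face is 93 mm inside the mouth; the carrier's nose pushes it back to 0.012 where the nose meets the stop. It has friction of about 4 N, no spring, and stays where it is left.
- flux_jar: Small jar with a green lid, 42 mm across, 27 mm high, loose; leave it alone. Origin at the centre of its underside.
- solder_spool: Spool of solder, 54 mm across, 27 mm high, loose; leave it alone. Origin at the centre of its underside.
- blue_phone: Blue phone lying face down, 145 x 72 x 11 mm, loose; leave it alone. Origin at the centre of its underside.
- bridge_edge (a point): Middle of the lower inner edge of the carrier's black bridge, 38.5 mm behind the pocket's centre, 8 mm above its floor. The bridge spans the width, 3.5 mm thick, 8 mm over the pocket's grip end, up to two stops with a gap for the contact tab. The battery's contact end goes under it from the nose side, tipped down 7 to 18 deg (it does not go in level), up to the stops.
- nose_wall (a point): Middle of the inner top edge of the carrier's nose wall (8.5 mm thick, 5 mm above the pocket floor), 46.5 mm before the pocket's centre. When the contact end is at the stops, the battery's plain end comes down just behind this wall (3 mm play in length).
- dock_cheeks (a point): Point midway between the tops of the dock's two upright cheeks, 52 mm above the counter, 77 mm behind the dock's origin. The cheeks (x -94 to -60, y 11 to 20 mm on either side) stand 4 mm beside the carrier's grip.

How it is judged (in metres and radians):
On the way, in this order (a step that is already met when the one before it is completed fails the run):
1. the battery lies flat in the carrier's pocket, contact end under the bridge (x of cell_mid in the frame of carrier between -0.0035 and 0.0035 m and y of cell_mid in the frame of carrier between -0.0035 and 0.0035 m and z of cell_mid in the frame of carrier between 0.006 and 0.0098 m and x of cell_contacts in the frame of carrier below -0.04 m and angle between the z axis of cell and the z axis of carrier, either way round below 0.05 rad), for 0.2 s.
2. the loaded carrier stands on the tester's front plate, not yet home, let go by the fingers (x of carrier in the frame of tester between -0.13 and 0.03 m and y of carrier in the frame of tester between -0.04 and 0.04 m and z of carrier in the frame of tester between 0.008 and 0.0125 m and z of cell_mid in the frame of carrier below 0.0098 m and contact force between the fingers and carrier below 0.3 N), for 0.1 s.
At the end, for the whole second after the job is handed in: The battery lies flat (within 3 deg) in the carrier's pocket, contact end under the bridge (centre within 3.5 mm of the pocket's, seated to 1.8 mm); the carrier lies level in the tester's slot, within 2.5 mm of fully home, with the contact slide pushed in by more than 9.5 mm; all at rest (all of step 1 and x of carrier in the frame of tester above 0.0475 m and y of carrier in the frame of tester between -0.004 and 0.004 m and z of carrier in the frame of tester between 0.008 and 0.0125 m and angle between the z axis of carrier and the z axis of tester, either way round below 0.05 rad and value of joint contact_slide above 0.0095 m and linear speed of each of carrier, cell below 0.01 m/s); the robot touches nothing.
It fails at once if the flux jar is displaced by more than 3 cm (distance of flux_jar from where it was at the start of the episode above 0.03 m).
It fails at once if the solder spool is displaced by more than 3 cm (distance of solder_spool from where it was at the start of the episode above 0.03 m).
It fails at once if the blue phone is displaced by more than 3 cm (distance of blue_phone from where it was at the start of the episode above 0.03 m).
It also fails if it takes over 69 s, if anything falls off the work surface, if the arm or the gripper's body presses on something with over 40 N, if the wrist force passes 120 N, or if a joint passes its speed limit or range.

ROBOT

A 6-joint arm with a two-finger parallel gripper is mounted at the origin on a cart in front of the work surface, level with it; the furniture and walls round the work are solid. World frame = base frame: x ahead of the robot, y to its left, z up, the work surface at z = 0. Lengths are in mm, angles in rad, forces in N, time in s.
With the tool pointing down it reaches from about 300 to 775 mm from the base axis. Payload 14.6 kg.
Tool frame: the origin (TCP) lies midway between the tips of the shut fingers; the grasp point (between the pads) lies behind it (manip.grip_depth is the z of the grasp point in the tool frame, in mm); z points along the fingers, y is the line along which they close (so a half turn about z gives the same grasp; the last joint's range is limited). The gripper opens to 94 mm and grips with 3 to 60 N. Pads are 16 mm wide; open, the fingers measure 119 mm over their backs; the gripper's body (75 mm by 177 mm) begins 78 mm behind the grasp point.
Start: joints at [1.091, 0.3, 1.521, -0, 1.321, -0.067], TCP at [220.643, 503.792, 205.446] pointing down, gripper open.
Joint ranges: [-3.03, 3.03], [-0.79, 2.21], [0.23, 2.52], [-1.04, 4.18], [0, 3.07], [-2.55, 2.55]. Speed limits (rad/s): [2.22, 2.22, 2.57, 3.14, 3.14, 3.14].

INTERFACE

Orientations are given as [roll, pitch, yaw] about the fixed x, y, z axes, in that order (R = Rz(yaw) Ry(pitch) Rx(roll)).
In Python, from cell import manip gives the robot as it stands.
- The arm moves only by the tool inch_along, called after ">>>" as name(argument=value, ...) on one line, values as JSON. Schema: {"type":"object","properties":{"ticks":{"type":"string"},"finger_gap":{"type":"number"},"squeeze":{"type":"number"},"only":{"type":"string"},"quiet":{"type":"boolean"},"lines":{"type":"string"}},"required":["ticks"],"additionalProperties":false}. ticks is a string of 1 to 5 rows, one to a line, with the numbers parted by spaces; each row has 6 numbers: dx, dy, dz in a scale on which 1.0 is 50 cm, then a rotation vector rx, ry, rz in fractions of the full range, 1 being pi/2 rad; each row is the pose to reach, as a shift and turn from the pose commanded when the call began, along the tool's axes at that moment; what a row does not reach only later rows make up. A row lasts 1/10 s, in which the tool goes at most 50 mm and 0.15 rad, less where a joint would pass 70% of its speed; a pose out of reach is approached as far as the arm can. finger_gap is the finger opening in mm, set as the call begins (left out keeps the last). The fingers move at their own pace and stop on an object; squeeze is the grip in N (left out, the last holds). Time passes only in rows, so rows that do not move let the fingers close. The tool returns the time, the measured TCP pose, the force, the opening and the grip force at its end. only (a regular expression) keeps the lines of the reply that match it, lines (a string "A,B") keeps lines A to B, and quiet returns only ok. Input that does not fit is refused with a message, and nothing moves.
- manip.read_state(): the state, without advancing time (a new reading comes with each control period).
- manip.camera(name): name is "side" or "top"; returns (picture, depth): 400x640x3 uint8, red, green, blue; 400x640 float32, mm along the optical axis (not along the pixel's ray), 0 where there is no reading.
- manip.camera_info(name): a dict with "K" (3x3 intrinsics, pixels), "rvec" (rotation vector, rad) and "tvec" (3), from world to camera coordinates, as OpenCV has them. Camera axes: x right, y down, z forward; pixel columns grow to the right and rows downward; lengths in mm; the calibration is good to about 2 mm. A picture is of the moment at which its call begins. camera_info takes no time and is no camera call.
- manip.sign_off(): hands the job in; it is judged then, once.
The state is a dict: "clock": time; "joints": joint angles; "qd": joint speeds; "effort": joint torques, N m; "eef_pos": TCP position; "eef_rot": TCP orientation; "wrist_force": force on the tool from outside, world axes, zero at the start; "moment": the same for the moment, N m; "finger_gap": finger opening in mm; "finger_force": force on a finger pad.
Only numpy, scipy, OpenCV 4.12 (cv2) and the standard library are available. Lean on these libraries where they do the work, as an engineer would, in place of code of your own. Each camera call takes 0.05 s, during which the arm holds its last target. There are 200 camera calls.

## Working session

There is one attempt and no reset: what is moved stays moved. The work goes in short steps, Python scripts to look and compute and a tool call to move; the robot and the scene stay as the last step left them, time stands still between calls to the robot, and variables do not carry over. Pictures are saved under pics/ and viewed, at most 10 in all, crops included, and the job is handed in when it is done.

```bash
ls; mkdir -p pics; cat > h.py <<'E'
import numpy as np, cv2
from cell import manip
def cam(n):
    i=manip.camera_info(n); R=cv2.Rodrigues(np.array(i["rvec"],float))[0]
    return np.array(i["K"],float),R,np.array(i["tvec"],float).ravel()
def shot(n,f=None):
    p,d=manip.camera(n)
    if f: cv2.imwrite(f"pics/{f}.png",p[:,:,::-1])
    return p,d
def ray(n,uv,z):
    K,R,t=cam(n); uv=np.atleast_2d(np.array(uv,float))
    d=(np.linalg.inv(K)@np.c_[uv,np.ones(len(uv))].T).T@R; c=-R.T@t
    return c+d*((z-c[2])/d[:,2])[:,None]
def pts(n,d):
    K,R,t=cam(n); v,u=np.mgrid[:400,:640]
    p=np.stack([(u-K[0,2])/K[0,0]*d,(v-K[1,2])/K[1,1]*d,d],-1)
    return (p-t)@R
def proj(n,P):
    K,R,t=cam(n); q=(R@np.atleast_2d(P).T).T+t; q=q@K.T; return q[:,:2]/q[:,2:]
E
python3 - <<'E'
from h import *
a,d=shot("top","top0"); b,e=shot("side","side0"); np.savez("d0",a=a,d=d,b=b,e=e)
for n in("top","side"): K,R,t=cam(n); print(n,K[0,0],(-R.T@t).round(),R.round(2).tolist())
print(manip.read_state(),manip.grip_depth)
E
```

```text
pics
top 376.6642823536412 [ 357.  -75. 1059.] [[0.02, -1.0, -0.01], [-0.99, -0.01, -0.15], [0.15, 0.01, -0.99]]
side 512.957223193276 [   54. -1355.   893.] [[0.95, -0.32, -0.0], [-0.16, -0.49, -0.86], [0.28, 0.81, -0.51]]
{'clock': 0.1, 'joints': array([ 1.09137626e+00,  3.00411741e-01,  1.52149123e+00, -1.93324899e-05,
        1.32069401e+00, -6.65978706e-02]), 'qd': array([ 4.83982296e-04, -1.83848424e-03, -3.50991431e-03,  2.05482741e-03,
       -2.05379875e-05,  1.28943365e-03]), 'effort': array([ 1.62058379e-03, -5.32639682e+01, -3.53288591e+01,  7.09515531e-02,
        2.34733050e-02, -8.37524823e-06]), 'eef_pos': array([220.56092996, 503.59454919, 204.95689848]), 'eef_rot': array([-3.14058931e+00, -4.81519751e-05,  2.72877523e+00]), 'wrist_force': array([-0.19447918,  0.43468422, -0.25490222]), 'moment': array([-0.00627792, -0.02862935,  0.0321502 ]), 'finger_force': 0.0, 'finger_gap': 94.0411740902561} -18.8
```

View pics/top0.png

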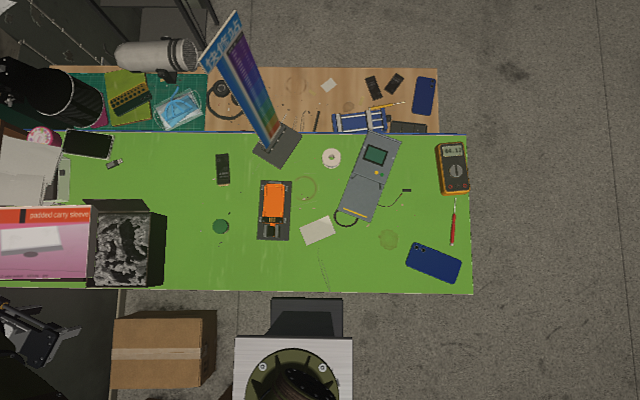

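View pics/side0.png

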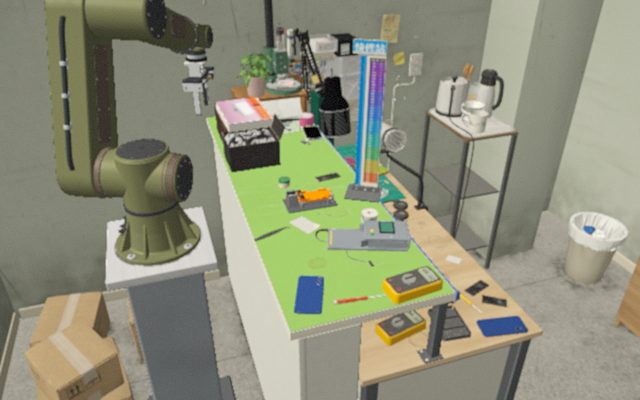

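Top view: cell near (222,168), carrier/dock at (273,210), tester at (370,178), jar (221,227), spool (331,158), phone (433,262). The banner stand is near (265,100–150), between the cell and the tester. I'll zoom in on both views.

```bash
python3 - <<'E'
from h import *
z=np.load("d0.npz"); a=z["a"][:,:,::-1];b=z["b"][:,:,::-1]
A=cv2.resize(a[120:250,205:415],None,fx=3.8,fy=3.8,interpolation=cv2.INTER_CUBIC)
B=cv2.resize(b[165:260,270:420],None,fx=5.3,fy=5.3,interpolation=cv2.INTER_CUBIC)
cv2.imwrite("pics/tc.png",A);cv2.imwrite("pics/sc.png",B)
P=pts("top",z["d"])
for n,(u,v) in dict(cell=(222,168),carr=(273,195),bar=(273,213),grip=(271,228),dock=(262,230),front=(352,208),hous=(370,178),counter=(300,250),stand=(285,145)).items():
    print(n,P[v,u].round(1),a[v,u])
E
```

```text
cell [613.7 216.8   5.9] [31 47 41]
carr [532.2  63.7  32.9] [ 32 106 212]
bar [482.5  62.4  29.7] [ 33 107 214]
grip [439.3  63.7  50.5] [27 43 38]
dock [436.7  94.2  10.1] [53 63 61]
front [ 502.  -156.5   10.4] [107 109 103]
hous [ 581.1 -203.1   44.2] [114 118 112]
counter [ 3.832e+02 -1.250e+01 -3.000e-01] [ 63 149 108]
stand [682.8  36.9  10.4] [63 74 73]
```

View pics/tc.png

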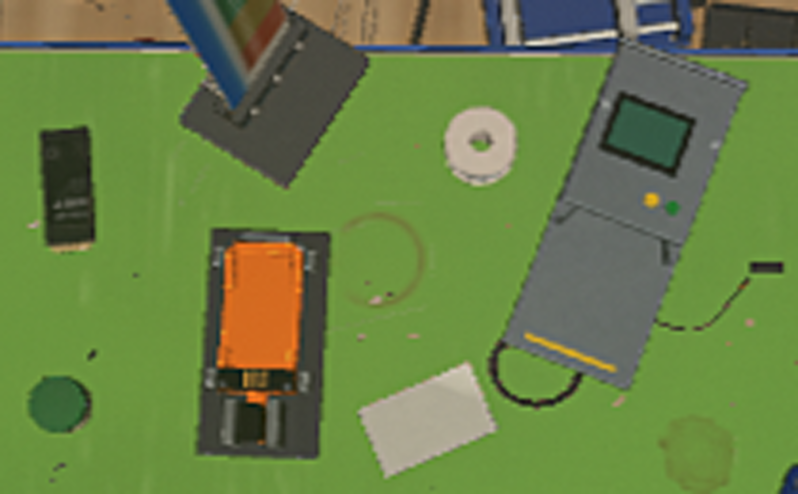

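View pics/sc.png

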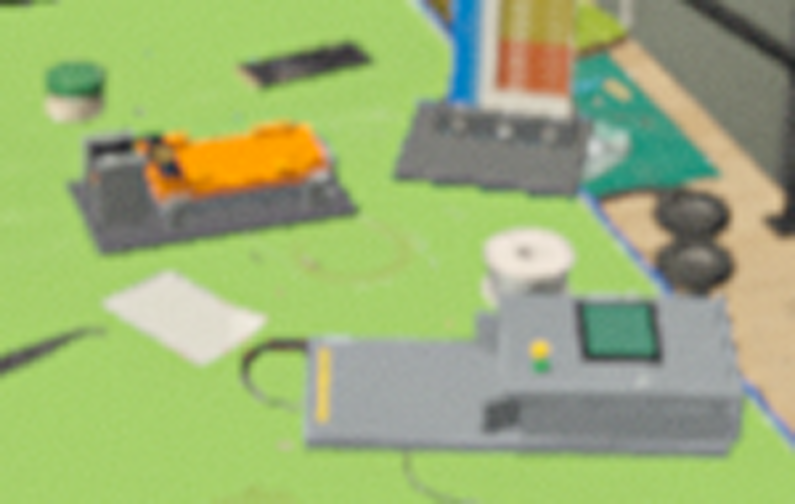

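Top crop: the cell's contact tab (brown) points towards the robot, as does the carrier's grip end, so no half turn is needed. The tester's mouth faces the robot, turned roughly -20°. Next I'll measure poses with masks.

```bash
cat > meas.py <<'E'
from h import *
S=4
def up(im): return cv2.resize(im,None,fx=S,fy=S,interpolation=cv2.INTER_CUBIC)
def comp(mask,uv):
    mask=mask.astype(np.uint8); n,l,s,c=cv2.connectedComponentsWithStats(mask)
    k=l[int(uv[1]*S),int(uv[0]*S)]
    if k==0:
        ys,xs=np.nonzero(mask); j=np.argmin((xs-uv[0]*S)**2+(ys-uv[1]*S)**2); k=l[ys[j],xs[j]]
    return (l==k).astype(np.uint8)
def rect(m,n,z):
    c=max(cv2.findContours(m,cv2.RETR_EXTERNAL,cv2.CHAIN_APPROX_NONE)[0],key=cv2.contourArea)[:,0,:]
    w=ray(n,(c+.5)/S-.5,z)[:,:2].astype(np.float32)
    (cx,cy),(W,H),ang=cv2.minAreaRect(w); M=cv2.moments(w.reshape(-1,1,2))
    if W<H: W,H,ang=H,W,ang+90
    return np.round([cx,cy,W,H,(ang+90)%180-90],1),np.round([M['m10']/M['m00'],M['m01']/M['m00'],abs(M['m00'])],1)
def masks(img):
    i=up(img).astype(int); r,g,b=i[...,0],i[...,1],i[...,2]; s=i.max(2)-i.min(2)
    return dict(orange=(r>150)&(r-b>90)&(r-g>50), green=(g-b>40)&(g-r>15), grey=(s<32)&(i.max(2)<150), dark=(i.max(2)<(75)), notgreen=~((g-b>35)&(g>90)))
E
python3 - <<'E'
from meas import *
z=np.load("d0.npz"); m=masks(z["a"]); s=masks(z["b"])
print("cell top",rect(comp(m["notgreen"],(222,168)),"top",4))
print("cell dark",rect(comp(m["dark"],(222,168)),"top",4))
print("orange z34",rect(comp(m["orange"],(273,195)),"top",34))
print("dockfoot",rect(comp(m["notgreen"],(273,195)),"top",6))
t=comp(m["notgreen"]&True,(370,178)); print("tester z10",rect(t,"top",10)); print("z48",rect(t,"top",48))
# side
for n,uv in dict(cell=(328,177),).items():
    print("side",n,rect(comp(s["notgreen"],uv),"side",4))
print("side foot",rect(comp(s["notgreen"],(292,207)),"side",6)); print("side orange",rect(comp(s["orange"],(318,196)),"side",34))
# depth
for n,im,d,lo,hi,box in (("top",z["a"],z["d"],44,54,(140,225,340,405)),("top",z["a"],z["d"],6,14,(180,225,335,390)),("side",z["b"],z["e"],44,54,(205,255,320,415)),("side",z["b"],z["e"],7,13,(220,255,320,370))):
    P=pts(n,d); k=np.zeros(d.shape,bool); k[box[0]:box[1],box[2]:box[3]]=1
    k&=(P[...,2]>lo)&(P[...,2]<hi)&(P[...,0]<740); w=P[k]; c=cv2.minAreaRect(w[:,:2].astype(np.float32)); print(n,lo,len(w),w.mean(0).round(1),c)
gs=masks(z["a"])
g=up(z["a"]);y=(g[...,0].astype(int)>170)&(g[...,2]<110)&(g[...,1]>110)
for uv in((355,212),): print("yellow",rect(comp(y,uv),"top",10))
# corners by hand in crop coords (3.8x, offset 205,120)
c=lambda x,y:((x+.5)/3.8-.5+205,(y+.5)/3.8-.5+120)
print("plate corners",ray("top",[c(503,343),c(628,388)],10).round(1)); print("house",ray("top",[c(563,198),c(683,245),c(622,40),c(747,83)],48).round(1))
E
```

```text
cell top (array([612.5, 216.1,  91. ,  39. ,   6.4]), array([ 612.6,  216.2, 3292.5]))
cell dark (array([613. , 215.9,  88.7,  37. ,   6.4]), array([ 612.9,  216.1, 3115. ]))
orange z34 (array([518.8,  62.3,  93.5,  57.3,  -1.9]), array([ 518.2,   62.1, 4991.6]))
dockfoot (array([495.2,  62.9, 170. ,  90. ,  -1.5]), array([  495.1,    62.8, 14912.4]))
tester z10 (array([ 566. ,  -49. , 1962.7, 1159.5,  -89.6]), array([ 5.8740000e+02, -5.3200000e+01,  2.0819744e+06]))
z48 (array([ 558.4,  -49.9, 1891.6, 1117.5,  -89.6]), array([ 5.7910000e+02, -5.4000000e+01,  1.9338022e+06]))
side cell (array([610.9, 215. ,  85.3,  32.6,   5.9]), array([ 610.2,  214.1, 2347.2]))
side foot (array([497.8,  86.5, 173.7, 143.9,  -1.8]), array([  478.1,    63.6, 12308.4]))
side orange (array([507.2,  54.7, 115. ,  77.4,  -6.7]), array([ 510.7,   52.2, 6553.2]))
top 44 1180 [ 635.6 -220.4   47. ] ((642.0211791992188, -220.7621307373047), (94.94498443603516, 131.21363830566406), 68.86227416992188)
top 6 1290 [ 528.2 -178.8   10.2] ((520.488525390625, -176.10951232910156), (131.21031188964844, 128.06692504882812), 86.94601440429688)
side 44 461 [ 637.2 -225.7   46.1] ((639.1455078125, -225.68386840820312), (96.2470703125, 129.70188903808594), 69.923583984375)
side 7 601 [ 528.1 -184.4    9.5] ((543.0193481445312, -162.9010772705078), (155.31527709960938, 122.60459899902344), 70.41577911376953)
yellow (array([ 490.1, -163.4,   69.8,    4.7,   69.6]), array([ 490.1, -163.3,  211.8]))
plate corners [[ 496.1 -114.5   10. ]
 [ 464.  -206.4   10. ]]
house [[ 597.3 -155.6   48. ]
 [ 563.8 -241.7   48. ]
 [ 716.7 -198.7   48. ]
 [ 685.  -289.7   48. ]]
```

Dock foot measures exactly 170 x 90 at yaw ≈ -1.7°, so the carrier origin is ≈ (510, 62.4) and cell_mid ≈ (613, 216), with tool yaw 186.4°. The tester mouth is ≈ (572,-195), yaw -20.5°. Before moving I'll check clearance to the banner, and add a helper that works out relative moves.

```bash
cat > go.py <<'E'
# usage: go.py x y z yaw_deg pitch_deg(contact end down)  -> shift and turn along present tool axes
import sys,numpy as np
from scipy.spatial.transform import Rotation as Ro
from cell import manip
x,y,z,yaw,p=map(float,sys.argv[1:6]); s=manip.read_state()
R0=Ro.from_euler("xyz",s["eef_rot"]); T=Ro.from_euler("xyz",[np.pi,0,np.radians(yaw)])*Ro.from_euler("y",-np.radians(p))
print("t",round(s["clock"],2),"shift",(R0.inv().apply(np.array([x,y,z])-s["eef_pos"])).round(1),"turn",(R0.inv()*T).as_rotvec().round(3),"F",np.round(s["wrist_force"],1),"gap",round(s["finger_gap"],1))
E
python3 go.py 613 216 120 186.4 0
python3 - <<'E'
from h import *
z=np.load("d0.npz")
for n,d in(("top",z["d"]),("side",z["e"])):
    P=pts(n,d)[d>0]
    for lo,hi in((30,100),(100,200),(200,500)):
        k=(P[:,2]>lo)&(P[:,2]<hi)&(P[:,0]>560)&(P[:,0]<760)&(P[:,1]>-60)&(P[:,1]<300); w=P[k]
        if len(w)>5: print(n,lo,len(w),np.percentile(w,[2,98],axis=0).round().tolist())
E
```

```text
t 0.1 shift [-474.9 -105.9   85. ] turn [-0.001 -0.    -0.525] F [-0.2  0.4 -0.3] gap 94.0
top 30 351 [[561.0, 42.0, 30.0], [733.0, 94.0, 98.0]]
top 100 476 [[670.0, 55.0, 102.0], [736.0, 97.0, 198.0]]
top 200 3019 [[665.0, 63.0, 211.0], [742.0, 114.0, 498.0]]
side 30 451 [[657.0, 46.0, 30.0], [734.0, 93.0, 99.0]]
side 100 660 [[670.0, 50.0, 102.0], [735.0, 96.0, 199.0]]
side 200 2386 [[671.0, 59.0, 208.0], [742.0, 110.0, 496.0]]
```

Careful with the scale: shifts go in shares of 50 cm and turns go in shares of pi/2 rad. That gives: -238 mm / 500 = -0.476, -190 mm / 500 = -0.38, -0.525 rad / 1.5708 = -0.3342.

>>> inch_along(ticks="-0.096 -0.022 0.016 0 0 -0.0764\n-0.19 -0.042 0.032 0 0 -0.1528\n-0.286 -0.064 0.048 0 0 -0.2292\n-0.38 -0.084 0.064 0 0 -0.3056\n-0.476 -0.106 0.08 0 0 -0.3342", finger_gap=60, squeeze=20)

```text
clock: 0.6
eef_pos: [418.6, 358.3, 165.0]
eef_rot: [-3.141, -0.0, -3.025]
wrist_force: [0.4, 1.4, -0.4]
finger_gap: 60.4
finger_force: 0.0
```

```bash
python3 go.py 613 216 120 186.4 0
```

```text
t 0.6 shift [-176.5 -164.1   44.9] turn [-0.    -0.     0.005] F [ 0.4  1.4 -0.4] gap 60.4
```

To row units: -176 mm / 500 = -0.352, -164 mm / 500 = -0.328, 0.005 rad / 1.5708 = 0.0032.

>>> inch_along(ticks="-0.07 -0.066 0.018 0 0 0\n-0.14 -0.132 0.036 0 0 0\n-0.212 -0.198 0.054 0 0 0\n-0.282 -0.262 0.072 0 0 0\n-0.352 -0.328 0.09 0 0 0.0032", finger_gap=50)

```text
clock: 1.1
eef_pos: [611.9, 215.0, 119.7]
eef_rot: [-3.142, -0.001, -3.035]
wrist_force: [-0.1, 1.4, 0.4]
finger_gap: 50.2
finger_force: 0.0
```

>>> inch_along(ticks="0 0 0 0 0 0\n0 0 0 0 0 0")

```text
clock: 1.3
eef_pos: [610.6, 215.8, 119.4]
eef_rot: [-3.141, -0.002, -3.036]
wrist_force: [0.2, 0.5, -0.2]
finger_gap: 49.8
finger_force: 0.0
```

```bash
python3 go.py 613 216 50 186.4 0
python3 - <<'E'
from h import *
a,_=shot("top"); b,_=shot("side"); np.savez("d1",a=a,b=b); a=a[:,:,::-1];b=b[:,:,::-1]
p=proj("top",[613,216,40])[0].astype(int);q=proj("side",[613,216,40])[0].astype(int)
A=cv2.resize(a[p[1]-45:p[1]+45,p[0]-35:p[0]+35],None,fx=6,fy=6,interpolation=2);B=cv2.resize(b[q[1]-45:q[1]+45,q[0]-30:q[0]+30],None,fx=6,fy=6,interpolation=2)
cv2.imwrite("pics/g1.png",np.hstack([A,B])); print(p,q)
E
```

```text
t 1.3 shift [-2.5 -0.1 69.4] turn [-0.    -0.002 -0.006] F [ 0.2  0.5 -0.2] gap 49.8
[219 165] [327 167]
```

View pics/g1.png

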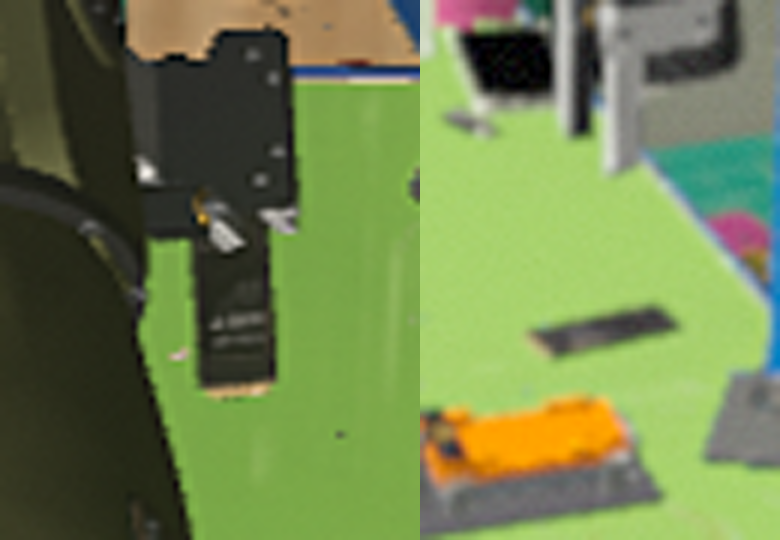

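The top view shows the fingers above the cell, and the side view shows them clear of it. Descending.

To row units: 114 mm / 500 = 0.228, -2.5 mm / 500 = -0.005, -0.005 rad / 1.5708 = -0.0032.

>>> inch_along(ticks="-0.002 0 0.06 0 0 0\n-0.004 0 0.12 0 0 -0.0032\n-0.005 0 0.18 0 0 -0.0032\n-0.005 0 0.21 0 0 -0.0032\n-0.005 0 0.228 0 0 -0.0032")

```text
clock: 1.9
eef_pos: [612.4, 217.6, 5.9]
eef_rot: [-3.141, -0.001, -3.028]
wrist_force: [-0.6, 0.4, -0.1]
finger_gap: 50.3
finger_force: 0.0
```

>>> inch_along(ticks="0 0 0 0 0 0\n0 0 0 0 0 0")

```text
clock: 2.1
eef_pos: [613.7, 217.2, 7.9]
eef_rot: [3.141, 0.002, -3.029]
wrist_force: [0.9, 0.5, 0.5]
finger_gap: 50.0
finger_force: 0.0
```

```bash
python3 go.py 613 216 1.2 186.4 0
python3 - <<'E'
from h import *
b,_=shot("side"); b=b[:,:,::-1]; q=proj("side",[613,216,10])[0].astype(int)
cv2.imwrite("pics/g2.png",cv2.resize(b[q[1]-35:q[1]+35,q[0]-40:q[0]+40],None,fx=8,fy=8,interpolation=2))
E
```

```text
t 2.1 shift [ 0.8 -1.2  6.7] turn [0.    0.002 0.001] F [0.9 0.5 0.5] gap 50.0
```

View pics/g2.png

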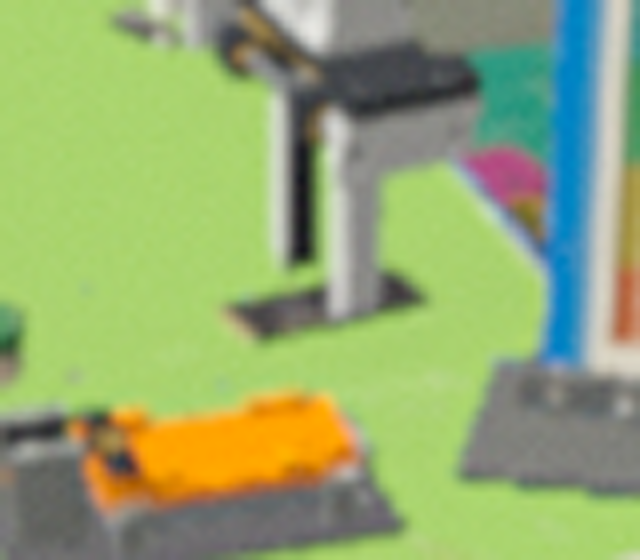

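The fingers straddle the cell near its middle, so I'll lower and grip.

To row units: 5.8 mm / 500 = 0.0116, 1.5 mm / 500 = 0.003.

>>> inch_along(ticks="0.002 -0.0012 0.006 0 0 0\n0.003 -0.0024 0.0116 0 0 0\n0.003 -0.0024 0.0116 0 0 0")

```text
clock: 2.45
eef_pos: [611.6, 215.2, 0.5]
eef_rot: [-3.142, -0.0, -3.03]
wrist_force: [-0.2, -0.0, -0.3]
finger_gap: 50.3
finger_force: 0.0
```

>>> inch_along(ticks="0 0 0 0 0 0\n0 0 0 0 0 0\n0 0 0 0 0 0\n0 0 0 0 0 0\n0 0 0 0 0 0", finger_gap=30, squeeze=15)

```text
clock: 2.95
eef_pos: [611.8, 215.4, 0.7]
eef_rot: [3.142, 0.0, -3.029]
wrist_force: [0.1, -0.5, 0.2]
finger_gap: 37.7
finger_force: 15.0
```

```bash
python3 go.py 613 216 1.2 186.4 0
```

```text
t 2.95 shift [-1.2  0.5 -0.5] turn [0. 0. 0.] F [ 0.1 -0.5  0.2] gap 37.7
```

To row units: -100 mm / 500 = -0.2, -70 mm / 500 = -0.14.

>>> inch_along(ticks="0 0 -0.03 0 0 0\n0.01 0 -0.08 0 0 0\n0.05 0 -0.14 0 0 0\n0.1 0 -0.2 0 0 0", squeeze=25)

```text
clock: 3.35
eef_pos: [561.7, 209.7, 102.4]
eef_rot: [3.141, 0.0, -3.03]
wrist_force: [0.2, -0.5, -0.7]
finger_gap: 37.3
finger_force: 25.0
```

```bash
python3 go.py 525 62 105 178.3 12
```

```text
t 3.35 shift [  52.9 -142.6   -2.6] turn [ 0.015 -0.209  0.141] F [ 0.2 -0.5 -0.7] gap 37.3
```

To row units: -142 mm / 500 = -0.284, -107 mm / 500 = -0.214, -0.209 rad / 1.5708 = -0.1331.

>>> inch_along(ticks="0.026 -0.072 0 0 -0.0318 0.0223\n0.052 -0.144 -0.002 0.0032 -0.0637 0.0446\n0.08 -0.214 -0.004 0.0064 -0.0955 0.0637\n0.106 -0.284 -0.006 0.0095 -0.1331 0.0898")

```text
clock: 3.75
eef_pos: [525.0, 61.5, 104.9]
eef_rot: [-3.141, 0.213, 3.111]
wrist_force: [0.2, -0.4, -0.5]
finger_gap: 37.3
finger_force: 25.0
```

>>> inch_along(ticks="0 0 0 0 0 0\n0 0 0 0 0 0\n0 0 0 0 0 0")

```text
clock: 4.05
eef_pos: [525.9, 63.4, 104.4]
eef_rot: [-3.142, 0.21, 3.113]
wrist_force: [-0.2, -0.2, -0.2]
finger_gap: 37.0
finger_force: 25.0
```

```bash
python3 go.py 525 62 60 178.3 12
python3 - <<'E'
from h import *
a,d=shot("top"); b,e=shot("side"); np.savez("d2",a=a,b=b,d=d,e=e); a=a[:,:,::-1];b=b[:,:,::-1]
p=proj("top",[515,62,60])[0].astype(int);q=proj("side",[515,62,60])[0].astype(int); print(p,q)
A=cv2.resize(a[p[1]-40:p[1]+40,p[0]-30:p[0]+30],None,fx=6,fy=6,interpolation=2);B=cv2.resize(b[q[1]-40:q[1]+40,q[0]-35:q[0]+35],None,fx=6,fy=6,interpolation=2)
cv2.imwrite("pics/g3.png",np.hstack([A,B]))
E
```

```text
t 4.05 shift [10.1 -1.4 43.2] turn [0.    0.001 0.001] F [-0.2 -0.2 -0.2] gap 37.0
[272 199] [315 186]
```

View pics/g3.png

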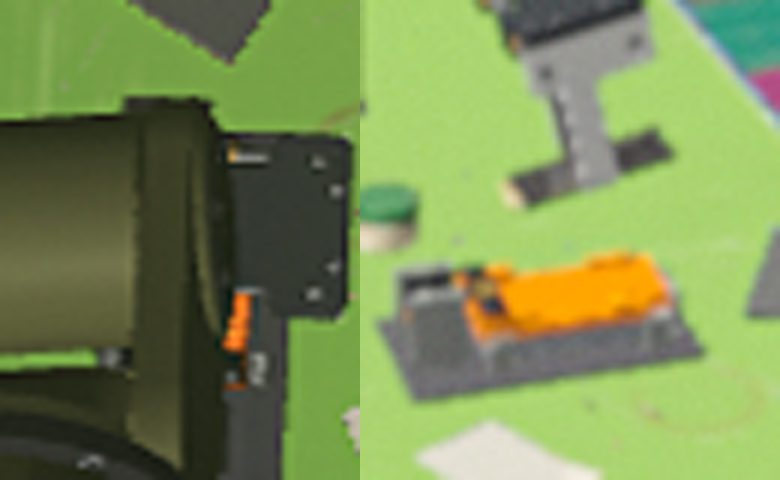

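Side view: cell held tipped with the contact end down and towards the robot, finger about mid-length, at crop (600,185). The arm hides it in the top view. I'll measure the cell's ends and the carrier's features in the side view, on their known vertical planes.

```bash
cat > sidem.py <<'E'
from meas import *
def rayy(uv,y0,yaw=-1.7,x0=510):
    K,R,t=cam("side"); uv=np.atleast_2d(np.array(uv,float)); d=(np.linalg.inv(K)@np.c_[uv,np.ones(len(uv))].T).T@R; c=-R.T@t
    n=np.array([-np.sin(np.radians(yaw)),np.cos(np.radians(yaw)),0]); q=np.array([x0,y0,0])
    return c+d*(((q-c)@n)/(d@n))[:,None]
def cnt(m): 
    c=max(cv2.findContours(m,cv2.RETR_EXTERNAL,cv2.CHAIN_APPROX_NONE)[0],key=cv2.contourArea)[:,0,:]; return (c+.5)/S-.5
E
python3 - <<'E'
from sidem import *
z=np.load("d2.npz"); b=z["b"]; i=up(b).astype(int); s=i.max(2)-i.min(2); dk=(i.max(2)<95)
for uv in((311,177),(327,171)):
    c=cnt(comp(dk,uv)); w=rayy(c,63.4-18.7,-1.7,526)
    e=[c[np.argmin(c[:,0])],c[np.argmax(c[:,0])],c[np.argmax(c[:,1])],c[np.argmin(c[:,1])]]
    print(len(c),"L,R,bottom,top",np.round(e,1).tolist(),rayy(e,44.7,-1.7,526).round(1).tolist())
    r=cv2.minAreaRect(w[:,[0,2]].astype(np.float32)); print(r)
m=masks(b); c=cnt(comp(m["orange"],(318,196)))
h=cv2.convexHull(c.astype(np.float32))[:,0]; h=cv2.approxPolyDP(h[:,None],1.0,True)[:,0]
print("orange hull",h.round(1).tolist()); print(rayy(h,62.4-28).round(1).tolist())
import itertools
for n,P in dict(noseNearTop=[565-5,34,35],noseNearBot=[565-5,34,22],tcp=[525.9,63.4,104.4]).items(): print(n,proj("side",P).round(1))
K,R,t=cam("side")
P=pts("side",z["e"])
for X,Y in((598,180),(598,150),(590,120)):
    u=int((X-360)/6+280);v=int(Y/6+146); print("finger",u,v,P[v,u].round(1),b[v,u])
row=int(165/6+146); print([tuple(int(q) for q in b[row,u]) for u in range(310,330)])
E
```

```text
55 L,R,bottom,top [[306.1, 175.4], [310.9, 176.1], [308.4, 179.1], [309.1, 174.4]] [[479.2, 46.1, 116.2], [495.1, 45.6, 110.9], [486.5, 45.9, 101.3], [489.3, 45.8, 118.2]]
((487.6366271972656, 109.6880111694336), (15.097555160522461, 16.087661743164062), 11.658631324768066)
78 L,R,bottom,top [[322.4, 170.4], [330.6, 171.1], [323.4, 173.6], [327.4, 168.1]] [[534.0, 44.5, 126.0], [562.2, 43.6, 118.9], [537.5, 44.4, 113.5], [551.0, 44.0, 131.6]]
((547.729248046875, 122.81236267089844), (27.21142578125, 15.872578620910645), 11.583629608154297)
orange hull [[330.8999938964844, 194.10000610351562], [330.6000061035156, 196.10000610351562], [326.1000061035156, 198.60000610351562], [299.3999938964844, 201.89999389648438], [297.1000061035156, 197.60000610351562], [301.1000061035156, 190.39999389648438], [326.8999938964844, 188.39999389648438]]
[[560.1, 32.9, 38.4], [559.3, 32.9, 30.9], [543.6, 33.4, 23.9], [451.5, 36.1, 27.5], [444.3, 36.4, 44.9], [458.3, 35.9, 69.8], [546.0, 33.3, 62.7]]
noseNearTop [[330.7 194.9]]
noseNearBot [[330.7 198.2]]
tcp [[318.2 174.1]]
finger 319 176 [519.   34.2 113.1] [143 148 138]
finger 319 171 [517.5  29.6 133.7] [151 152 148]
finger 318 166 [516.3  35.8 148.9] [151 152 148]
[(136, 161, 98), (129, 146, 101), (115, 125, 101), (108, 111, 97), (101, 100, 96), (123, 121, 119), (162, 160, 157), (163, 163, 160), (154, 153, 149), (152, 150, 146), (154, 152, 147), (150, 151, 147), (126, 124, 122), (86, 85, 84), (75, 70, 71), (81, 84, 71), (84, 97, 71), (97, 116, 78), (107, 132, 76), (128, 163, 85)]
```

To row units: 152 mm / 500 = 0.304, 114 mm / 500 = 0.228, 0.21 rad / 1.5708 = 0.1337.

```bash
python3 go.py 560 215 35 178.3 0
```

```text
t 4.15 shift [-15.  152.3  73.5] turn [0.    0.209 0.002] F [ 0.2 -0.5 -0.8] gap 37.4
```

>>> inch_along(ticks="-0.016 0.076 0.02 0 0.0318 0\n-0.028 0.152 0.044 0 0.0637 0\n-0.036 0.228 0.076 0 0.0955 0\n-0.038 0.304 0.11 0 0.1337 0\n-0.038 0.304 0.152 0 0.1337 0")

```text
clock: 4.65
eef_pos: [564.8, 218.4, 32.5]
eef_rot: [3.141, -0.002, 3.117]
wrist_force: [0.7, -0.4, -1.2]
finger_gap: 37.5
finger_force: 25.0
```

>>> inch_along(ticks="0 0 0 0 0 0\n0 0 0 0 0 0\n0 0 0 0 0 0")

```text
clock: 4.95
eef_pos: [564.5, 213.5, 34.5]
eef_rot: [3.141, 0.001, 3.112]
wrist_force: [-0.6, 0.5, 0.8]
finger_gap: 37.2
finger_force: 25.0
```

```bash
python3 go.py 560 215 35 178.3 0
```

```text
t 4.95 shift [ 4.5  1.4 -0.5] turn [0.    0.001 0.   ] F [-0.6  0.5  0.8] gap 37.2
```

```bash
python3 - <<'E'
from sidem import *
E=[]; A=[];B=[]
for k in range(3):
    a,d=shot("top"); E.append(manip.read_state()["eef_pos"]); b,e=shot("side"); E.append(manip.read_state()["eef_pos"]); A.append(a);B.append(b)
print(np.array(E).round(1).tolist()); a=np.mean(A,0).astype(np.uint8); b=np.mean(B,0).astype(np.uint8); np.savez("d3",a=a,b=b,d=d,e=e)
p=proj("top",[540,215,37])[0].astype(int);q=proj("side",[560,215,37])[0].astype(int); print(p,q)
AA=cv2.resize(a[p[1]-30:p[1]+35,p[0]-20:p[0]+25,::-1],None,fx=8,fy=8,interpolation=2);BB=cv2.resize(b[q[1]-32:q[1]+33,q[0]-25:q[0]+25,::-1],None,fx=8,fy=8,interpolation=2)
cv2.imwrite("pics/g4.png",np.hstack([AA,BB]))
E
```

```text
[[564.5, 213.4, 34.6], [564.5, 213.4, 34.5], [564.5, 213.4, 34.4], [564.4, 213.4, 34.2], [564.4, 213.5, 34.0], [564.3, 213.5, 33.8]]
[218 191] [313 170]
```

View pics/g4.png

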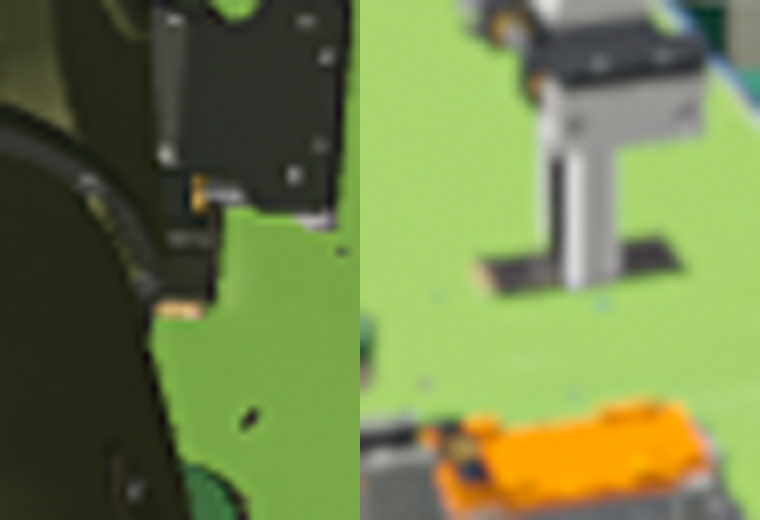

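Top crop: the cell's right edge is at x≈219 and its contact end at y≈298. Side crop: near edge runs from (495,293) to (685,268), with the finger at 565–618. Converting these to positions.

```bash
python3 - <<'E'
from sidem import *
z=np.load("d3.npz"); a=z["a"].astype(int)
def edge(v,u0,u1,f):  # subpixel max gradient along row
    u=np.arange(u0,u1,.05); r=np.interp(u,np.arange(640),f[v]); g=np.abs(np.gradient(cv2.GaussianBlur(r[None].astype(np.float32),(0,0),8)[0])); return u[np.argmax(g)]
G=a[...,1].astype(float)
for v in(190,192,194,196): 
    u=edge(v,221,230,G); print("right edge",v,round(u,2),ray("top",[u,v],38).round(1), ray("top",[u,v],34).round(1))
R=a[...,0].astype(float).T
for u in(219,220,221,222):
    v=edge(u,193,199.5,R); print("contact end",u,round(v,2),ray("top",[u,v],38).round(1)); v=edge(u,198.5,205,(a[...,1]-a[...,0]).astype(float).T); print("  tab end",round(v,2),ray("top",[u,v],37).round(1))
s=lambda X,Y:(288+(X-360+.5)/8-.5,138+(Y+.5)/8-.5)
print("side near edge z34",ray("side",[s(495,294),s(685,270)],34).round(1).tolist(),"far plain top z38",ray("side",[s(660,237)],38).round(1).tolist(),"finger bottom",ray("side",[s(567,290),s(616,285)],35).round(1).tolist())
# same edge method on carrier in the first picture, sides at z 30 (plate top) 
z=np.load("d0.npz"); a=z["a"].astype(float); f=a[...,0]-a[...,2]
for v in(188,193,198,203,208,212):
    l=edge(v,258,268,f); r=edge(v,279,290,f); print("orange",v,ray("top",[[l,v],[r,v]],30)[:,1].round(1), ray("top",[l,v],30)[0,0].round(1))
g=a[...,1]
for v in(182,195,210,220,230,236): print("foot",v,ray("top",[[edge(v,252,265,g),v],[edge(v,284,296,g),v]],6)[:,:2].round(1).tolist())
E
```

```text
right edge 190 225.5 [[543.7 194.8  38. ]] [[544.4 195.9  34. ]]
right edge 192 225.35 [[538. 195.  38.]] [[538.7 196.   34. ]]
right edge 194 224.95 [[532.4 195.8  38. ]] [[533.1 196.8  34. ]]
right edge 196 224.55 [[526.8 196.6  38. ]] [[527.5 197.6  34. ]]Traceback (most recent call last):
  File "<stdin>", line 10, in <module>
  File "<stdin>", line 4, in edge
    return interp_func(x, xp, fp, left, right)
ValueError: fp and xp are not of the same length.
```

```bash
python3 - <<'E'
from sidem import *
z=np.load("d3.npz"); a=z["a"].astype(int)
def edge(v,u0,u1,f):
    u=np.arange(u0,u1,.05); r=np.interp(u,np.arange(f.shape[1]),f[v]); g=np.abs(np.gradient(cv2.GaussianBlur(r[None].astype(np.float32),(0,0),8)[0])); return u[np.argmax(g)]
R=a[...,0].astype(float).T
for u in(219,220,221,222):
    v=edge(u,193,199.5,R); w=edge(u,198.5,205,(a[...,1]-a[...,0]).astype(float).T); print("contact end",u,ray("top",[u,v],38).round(1)," tab end",ray("top",[u,w],37).round(1))
s=lambda X,Y:(288+(X-360+.5)/8-.5,138+(Y+.5)/8-.5)
print("side near edge z34",ray("side",[s(495,294),s(685,270)],34).round(1).tolist(),"far plain top z38",ray("side",[s(660,237)],38).round(1).tolist(),"finger bottom",ray("side",[s(567,290),s(616,285)],35).round(1).tolist())
z=np.load("d0.npz"); a=z["a"].astype(float); f=a[...,0]-a[...,2]
for v in(188,193,198,203,208,212):
    l=edge(v,258,268,f); r=edge(v,279,290,f); print("orange",v,ray("top",[[l,v],[r,v]],30)[:,1].round(1), ray("top",[l,v],30)[0,0].round(1))
g=a[...,1]
for v in(182,195,210,220,230,236): print("foot",v,ray("top",[[edge(v,252,265,g),v],[edge(v,284,296,g),v]],6)[:,:2].round(1).tolist())
E
python3 go.py 522 62 75 178.3 12
```

```text
contact end 219 [[520.2 211.6  38. ]]  tab end [[514.5 211.5  37. ]]
contact end 220 [[520.1 208.8  38. ]]  tab end [[514.5 208.8  37. ]]
contact end 221 [[520. 206.  38.]]  tab end [[514.4 206.   37. ]]
contact end 222 [[520.  203.3  38. ]]  tab end [[514.5 203.2  37. ]]
side near edge z34 [[520.8, 203.9, 34.0], [609.1, 198.5, 34.0]] far plain top z38 [[606.5, 225.7, 38.0]] finger bottom [[551.9, 195.4, 35.0], [574.3, 192.9, 35.0]]
orange 188 [91.  33.1] 552.1
orange 193 [90.5 33.1] 538.0
orange 198 [90.  34.2] 523.9
orange 203 [91.8 34.4] 509.9
orange 208 [91.7 34.2] 495.9
orange 212 [93.7 35.9] 484.8
foot 182 [[574.0, 106.0], [575.1, 15.5]]
foot 195 [[536.3, 107.5], [537.5, 17.3]]
foot 210 [[493.3, 108.8], [494.6, 16.9]]
foot 220 [[465.1, 99.9], [466.2, 18.4]]
foot 230 [[436.8, 109.3], [438.1, 18.9]]
foot 236 [[420.0, 111.0], [421.3, 20.0]]
t 5.25 shift [  37.8 -152.7  -41.2] turn [ 0.    -0.209  0.   ] F [-0.   0.6 -1. ] gap 37.4
```

Top and side views agree that cell_mid sits at the TCP within 1 mm, and the camera-to-robot offset is about 0 in x and +0.8 mm in y. That puts the carrier at ≈ (510.5, 62.3) in robot coordinates.

Careful with the scale: shifts go in shares of 50 cm and turns go in shares of pi/2 rad. That gives: -152.7 mm / 500 = -0.3054, 37.5 mm / 500 = 0.075, -0.209 rad / 1.5708 = -0.1331.

>>> inch_along(ticks="0.016 0 -0.08 0 -0.0318 0\n0.032 -0.076 -0.082 0 -0.0637 0\n0.052 -0.154 -0.082 0 -0.0955 0\n0.066 -0.23 -0.082 0 -0.1331 0\n0.075 -0.3054 -0.082 0 -0.1331 0")

```text
clock: 5.75
eef_pos: [520.7, 61.0, 74.4]
eef_rot: [-3.141, 0.21, 3.113]
wrist_force: [0.2, -0.2, -0.2]
finger_gap: 37.6
finger_force: 25.0
```

>>> inch_along(ticks="0 0 0 0 0 0\n0 0 0 0 0 0\n0 0 0 0 0 0\n0 0 0 0 0 0")

```text
clock: 6.15
eef_pos: [522.4, 63.0, 74.2]
eef_rot: [-3.141, 0.208, 3.113]
wrist_force: [0.6, 0.2, -0.8]
finger_gap: 37.3
finger_force: 25.0
```

```bash
python3 go.py 522.5 61.9 44 178.25 12
```

```text
t 6.15 shift [ 6.1 -1.1 29.6] turn [ 0.    -0.001  0.002] F [ 0.6  0.2 -0.8] gap 37.3
```

To row units: 29 mm / 500 = 0.058, 22 mm / 500 = 0.044.

>>> inch_along(ticks="0.003 -0.0006 0.016 0 0 0\n0.006 -0.0012 0.03 0 0 0\n0.009 -0.0018 0.044 0 0 0\n0.012 -0.0022 0.058 0 0 0\n0.012 -0.0022 0.058 0 0 0")

```text
clock: 6.65
eef_pos: [521.7, 61.0, 43.4]
eef_rot: [-3.141, 0.206, 3.112]
wrist_force: [-0.5, -0.0, 0.6]
finger_gap: 37.5
finger_force: 25.0
```

>>> inch_along(ticks="0 0 0 0 0 0\n0 0 0 0 0 0\n0 0 0 0 0 0")

```text
clock: 6.95
eef_pos: [522.5, 61.0, 45.0]
eef_rot: [-3.141, 0.209, 3.112]
wrist_force: [0.2, -0.5, 0.2]
finger_gap: 37.7
finger_force: 25.0
```

```bash
python3 go.py 522.5 61.9 43 178.25 12
```

```text
t 6.95 shift [0.4 0.9 1.9] turn [ 0.    -0.     0.001] F [ 0.2 -0.5  0.2] gap 37.7
```

To row units: 6 mm / 500 = 0.012, 4 mm / 500 = 0.008.

>>> inch_along(ticks="0.004 0.0018 0.002 0 0 0\n0.008 0.0018 0.0036 0 0 0\n0.012 0.0018 0.004 0 0 0\n0.012 0.0018 0.004 0 0 0\n0.012 0.0018 0.004 0 0 0")

```text
clock: 7.45
eef_pos: [516.9, 62.1, 41.5]
eef_rot: [-3.141, 0.208, 3.112]
wrist_force: [0.4, 0.2, -0.9]
finger_gap: 37.2
finger_force: 25.0
```

```bash
python3 go.py 509.7 62.3 41 178.25 12
```

```text
t 7.45 shift [ 7.1 -0.  -1. ] turn [ 0.    -0.001  0.001] F [ 0.4  0.2 -0.9] gap 37.2
```

```bash
python3 - <<'E'
from h import *
b,_=shot("side"); q=proj("side",[510,62,40])[0].astype(int)
cv2.imwrite("pics/g5.png",cv2.resize(b[q[1]-28:q[1]+28,q[0]-36:q[0]+36,::-1],None,fx=10,fy=10,interpolation=2)); print(manip.read_state()["wrist_force"])
E
```

```text
[-0.27992166 -0.20889829  0.04738728]
```

View pics/g5.png

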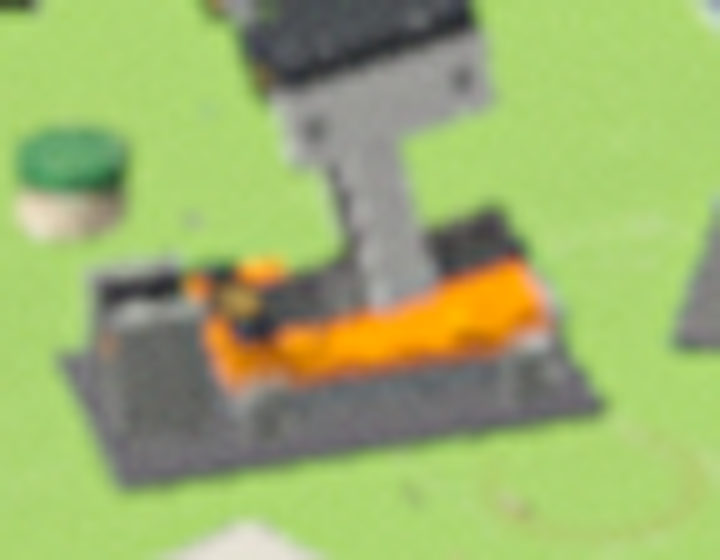

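The battery is tipped in the pocket with its contact end at the bridge, around (255,300) in the crop. I'll push on.

To row units: 4 mm / 500 = 0.008, 2 mm / 500 = 0.004.

>>> inch_along(ticks="0.004 0 -0.0004 0 0 0\n0.008 0 -0.001 0 0 0\n0.008 0 -0.001 0 0 0\n0.008 0 -0.001 0 0 0")

```text
clock: 7.9
eef_pos: [512.9, 62.2, 41.2]
eef_rot: [-3.141, 0.208, 3.112]
wrist_force: [-0.3, 0.2, 0.0]
finger_gap: 37.3
finger_force: 25.0
```

>>> inch_along(ticks="0.003 0 -0.0006 0 0 0\n0.006 0 -0.001 0 0 0\n0.006 0 -0.001 0 0 0\n0.006 0 -0.001 0 0 0")

```text
clock: 8.3
eef_pos: [509.8, 62.3, 41.0]
eef_rot: [-3.141, 0.208, 3.112]
wrist_force: [-0.4, -0.1, -0.4]
finger_gap: 37.2
finger_force: 25.0
```

```bash
python3 go.py 509.7 62.3 41 178.25 12
```

```text
t 8.3 shift [ 0.1 -0.  -0. ] turn [ 0.    -0.001  0.001] F [-0.4 -0.1 -0.4] gap 37.2
```

To row units: 4.7 mm / 500 = 0.0094, 0.85 mm / 500 = 0.0017, 0.105 rad / 1.5708 = 0.0668.

>>> inch_along(ticks="0.0014 0 0.0024 0 0.0166 0\n0.0016 0 0.0048 0 0.0331 0\n0.0017 0 0.0094 0 0.0668 0\n0.0017 0 0.0094 0 0.0668 0\n0.0017 0 0.0094 0 0.0668 0")

```text
clock: 8.8
eef_pos: [510.0, 62.3, 36.0]
eef_rot: [-3.141, 0.104, 3.112]
wrist_force: [-1.2, 0.3, -1.0]
finger_gap: 37.4
finger_force: 25.0
```

```bash
python3 go.py 510.2 62.3 32 178.25 1
```

```text
t 8.8 shift [0.2 0.  4. ] turn [-0.     0.087  0.001] F [-1.2  0.3 -1. ] gap 37.4
```

To row units: 4 mm / 500 = 0.008, 3 mm / 500 = 0.006, 0.087 rad / 1.5708 = 0.0554.

>>> inch_along(ticks="0.0002 0 0.003 0 0.0191 0\n0.0004 0 0.006 0 0.0382 0\n0.0004 0 0.008 0 0.0554 0\n0.0004 0 0.008 0 0.0554 0")

```text
clock: 9.2
eef_pos: [510.3, 62.3, 32.2]
eef_rot: [-3.141, 0.017, 3.112]
wrist_force: [0.1, -0.1, -0.6]
finger_gap: 37.6
finger_force: 25.0
```

```bash
python3 go.py 510.2 62.3 31.2 178.25 0
```

```text
t 9.2 shift [0.1 0.  1. ] turn [-0.     0.017  0.001] F [ 0.1 -0.1 -0.6] gap 37.6
```

Down another 1.2 mm and level, open slightly, then back off and look.

To row units: 1.2 mm / 500 = 0.0024, 0.6 mm / 500 = 0.0012, 0.017 rad / 1.5708 = 0.0108.

>>> inch_along(ticks="0 0 0.0012 0 0.0064 0\n0 0 0.0024 0 0.0108 0\n0 0 0.0024 0 0.0108 0")

```text
clock: 9.5
eef_pos: [510.2, 62.3, 31.0]
eef_rot: [-3.141, -0.001, 3.112]
wrist_force: [-0.5, 0.1, -0.2]
finger_gap: 37.1
finger_force: 25.0
```

>>> inch_along(ticks="0 0 0 0 0 0\n0 0 0 0 0 0\n0 0 0 0 0 0", finger_gap=46)

```text
clock: 9.8
eef_pos: [510.2, 62.3, 31.1]
eef_rot: [-3.141, -0.0, 3.112]
wrist_force: [-0.2, 0.2, 0.5]
finger_gap: 46.1
finger_force: 0.0
```

>>> inch_along(ticks="0 0 -0.03 0 0 0\n0 0 -0.08 0 0 0\n0.06 0 -0.17 0 0 0\n0.06 0.1 -0.25 0 0 0\n0.06 0.2 -0.28 0 0 0")

```text
clock: 10.3
eef_pos: [483.2, 147.3, 167.5]
eef_rot: [3.141, 0.003, 3.11]
wrist_force: [-0.6, -0.1, -0.9]
finger_gap: 45.8
finger_force: 0.0
```

>>> inch_along(ticks="0.02 0.1 0 0 0 0\n0.04 0.18 0 0 0 0")

```text
clock: 10.5
eef_pos: [465.2, 239.8, 165.2]
eef_rot: [3.141, 0.001, 3.112]
wrist_force: [-0.7, -0.1, -0.3]
finger_gap: 46.4
finger_force: 0.0
```

```bash
python3 - <<'E'
from meas import *
a,d=shot("top"); b,e=shot("side"); np.savez("d4",a=a,b=b,d=d,e=e)
p=proj("top",[510,62,30])[0].astype(int);q=proj("side",[510,62,30])[0].astype(int)
A=cv2.resize(a[p[1]-30:p[1]+35,p[0]-22:p[0]+23,::-1],None,fx=8,fy=8,interpolation=2);B=cv2.resize(b[q[1]-32:q[1]+33,q[0]-27:q[0]+27,::-1],None,fx=8,fy=8,interpolation=2)
cv2.imwrite("pics/g6.png",np.hstack([A,B])); m=masks(a); print(p,q)
g=a.astype(int); i=up(a).astype(int)
dk=(i.max(2)<70); print(rect(comp(dk,(272,203)),"top",34))
P=pts("top",d); 
for x in(545,530,515,500,485):
    u,v=proj("top",[x,62,34])[0].round().astype(int); print(x,P[v-1:v+2,u-1:u+2,2].mean().round(1),a[v,u])
E
```

```text
[273 203] [313 194]
(array([492. ,  59. , 163. ,  85.5,  -1.5]), array([ 489.6,   59.9, 5720.2]))
545 34.7 [41 46 29]
530 35.6 [44 48 31]
515 34.3 [43 48 31]
500 34.4 [57 61 45]
485 35.2 [42 48 31]
```

View pics/g6.png

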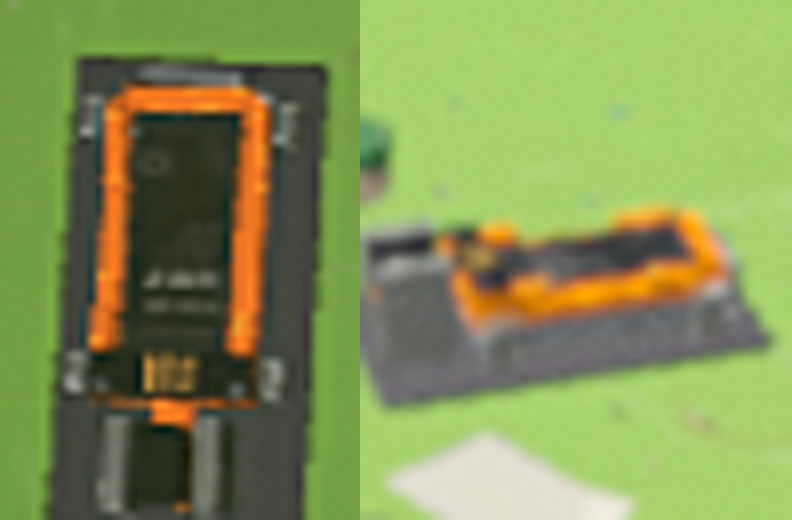

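The top crop shows the battery seated in the pocket, contact end under the bridge, both side gaps equal. Depth reads a flat ≈34.6, as it should. That was my tenth picture, so the rest is numbers only. Next I'll fit the tester's edges more precisely and compute the carrier grasp.

```bash
cat > tst.py <<'E'
from meas import *
def sample(img,P,n="top"):
    q=proj(n,P).astype(np.float32); return cv2.remap(img,q[:,0].reshape(1,-1),q[:,1].reshape(1,-1),cv2.INTER_LINEAR)[0]
def edgeline(img,O,yaw,p0,p1,nrm,z,half=9,n="top",N=25):
    """offsets (mm along nrm) of the strongest edge beside the line p0-p1 given in the frame O,yaw"""
    c,s=np.cos(yaw),np.sin(yaw); R=np.array([[c,-s],[s,c]]); t=np.arange(-half,half,.25); out=[]
    for k in np.linspace(0,1,N):
        p=np.array(p0)*(1-k)+np.array(p1)*k; L=p+t[:,None]*np.array(nrm); W=np.c_[O+L@R.T,np.full(len(t),z)]
        g=np.abs(np.gradient(cv2.GaussianBlur(sample(img,W,n)[None],(0,0),4)[0])); i=np.argmax(g); out.append((p[0] if nrm[1] else p[1],t[i]))
    o=np.array(out); m=np.abs(o[:,1]-np.median(o[:,1]))<2; f=np.polyfit(o[m,0],o[m,1],1); return m.sum(),f[0].round(4),np.median(o[m,1]).round(2)
E
python3 - <<'E'
from tst import *
a=np.load("d4.npz")["a"].astype(np.float32); f=a[...,1]-a[...,2]; O=np.array([571.7,-195.3]); Y=np.radians(-20.5)
print("right plate z10",edgeline(f,O,Y,(-90,-50),(-10,-50),(0,1),10)); print("right house z48",edgeline(f,O,Y,(10,-50),(125,-50),(0,1),48))
print("left plate z0",edgeline(f,O,Y,(-90,50),(-10,50),(0,1),0)); print("left house z0",edgeline(f,O,Y,(10,50),(110,50),(0,1),0))
print("front z0",edgeline(f,O,Y,(-100,-45),(-100,45),(1,0),0)); print("front z10",edgeline(f,O,Y,(-100,-45),(-100,45),(1,0),10))
g=a.mean(2); print("mouth top z48",edgeline(g,O,Y,(0,-45),(0,45),(1,0),48)); print("back z48",edgeline(f,O,Y,(140,-40),(140,40),(1,0),48))
E
python3 go.py 504.5 62.5 80 178.25 0
```

```text
right plate z10 (np.int64(25), np.float64(-0.0037), np.float64(1.0))
right house z48 (np.int64(25), np.float64(-0.0084), np.float64(2.75))
left plate z0 (np.int64(25), np.float64(-0.0063), np.float64(1.0))
left house z0 (np.int64(25), np.float64(-0.005), np.float64(0.5))
front z0 (np.int64(23), np.float64(0.003), np.float64(2.5))
front z10 (np.int64(23), np.float64(0.0039), np.float64(1.0))
mouth top z48 (np.int64(22), np.float64(-0.0013), np.float64(5.88))
back z48 (np.int64(17), np.float64(0.0058), np.float64(0.25))
t 10.6 shift [ -44.7 -177.9   84.4] turn [ 0.001 -0.     0.006] F [ 0.4 -1.1  0.7] gap 45.8
```

To row units: -178 mm / 500 = -0.356, -135 mm / 500 = -0.27, 0.006 rad / 1.5708 = 0.0038.

>>> inch_along(ticks="-0.024 -0.09 0 0 0 0\n-0.048 -0.18 0 0 0 0\n-0.072 -0.27 0.02 0 0 0\n-0.0894 -0.356 0.08 0 0 0.0019\n-0.0894 -0.356 0.168 0 0 0.0038", finger_gap=74)

```text
clock: 11.1
eef_pos: [506.9, 54.1, 81.5]
eef_rot: [-3.141, 0.005, 3.102]
wrist_force: [0.7, 1.1, -0.9]
finger_gap: 74.0
finger_force: 0.0
```

>>> inch_along(ticks="0 0 0 0 0 0\n0 0 0 0 0 0\n0 0 0 0 0 0")

```text
clock: 11.4
eef_pos: [505.9, 59.0, 82.6]
eef_rot: [3.142, 0.002, 3.107]
wrist_force: [-0.1, 0.6, -0.4]
finger_gap: 74.3
finger_force: 0.0
```

```bash
python3 go.py 504.5 62.5 23.5 178.25 0
```

```text
t 11.4 shift [ 1.6  3.4 59.1] turn [ 0.     0.002 -0.004] F [-0.1  0.6 -0.4] gap 74.3
```

To row units: 45 mm / 500 = 0.09, 30 mm / 500 = 0.06.

>>> inch_along(ticks="0.002 0.002 0.03 0 0 0\n0.002 0.003 0.06 0 0 0\n0.002 0.004 0.09 0 0 0\n0.002 0.004 0.09 0 0 0\n0.002 0.004 0.09 0 0 0")

```text
clock: 11.9
eef_pos: [504.7, 61.0, 37.0]
eef_rot: [-3.142, 0.001, 3.107]
wrist_force: [-0.9, 0.6, -0.2]
finger_gap: 73.9
finger_force: 0.0
```

>>> inch_along(ticks="0 0 0 0 0 0\n0 0 0 0 0 0")

```text
clock: 12.1
eef_pos: [504.6, 60.6, 36.5]
eef_rot: [-3.142, 0.001, 3.106]
wrist_force: [0.2, 0.3, -0.3]
finger_gap: 74.3
finger_force: 0.0
```

```bash
python3 go.py 504.5 62.5 23.5 178.25 0
```

```text
t 12.1 shift [ 0.2  1.9 13. ] turn [-0.     0.001 -0.005] F [ 0.2  0.3 -0.3] gap 74.3
```

To row units: 12.5 mm / 500 = 0.025, 10 mm / 500 = 0.02, -0.005 rad / 1.5708 = -0.0032.

>>> inch_along(ticks="0 0.002 0.01 0 0 -0.0032\n0 0.0038 0.02 0 0 -0.0032\n0 0.0038 0.025 0 0 -0.0032\n0 0.0038 0.025 0 0 -0.0032")

```text
clock: 12.5
eef_pos: [503.8, 62.3, 22.4]
eef_rot: [-3.141, -0.002, 3.111]
wrist_force: [-0.7, -0.4, 0.0]
finger_gap: 74.0
finger_force: 0.0
```

>>> inch_along(ticks="0 0 0 0 0 0\n0 0 0 0 0 0\n0 0 0 0 0 0\n0 0 0 0 0 0\n0 0 0 0 0 0", finger_gap=40, squeeze=10)

```text
clock: 13.0
eef_pos: [504.1, 62.3, 23.1]
eef_rot: [-3.141, -0.0, 3.111]
wrist_force: [0.2, 0.1, 0.7]
finger_gap: 56.0
finger_force: 10.0
```

```bash
python3 go.py 504.5 62.5 23.5 178.25 0
```

```text
t 13.0 shift [-0.3  0.2 -0.4] turn [-0. -0.  0.] F [0.2 0.1 0.7] gap 56.0
```

>>> inch_along(ticks="0 0 0 0 0 0\n0 0 -0.01 0 0 0\n0 0 -0.03 0 0 0\n0 0 -0.07 0 0 0\n0 0 -0.12 0 0 0", squeeze=40)

```text
clock: 13.5
eef_pos: [503.6, 62.3, 83.6]
eef_rot: [-3.141, -0.002, 3.111]
wrist_force: [0.5, -0.7, -2.5]
finger_gap: 55.4
finger_force: 40.0
```

```bash
python3 go.py 522.1 -176.3 84 159.2 0
```

```text
t 13.5 shift [ -25.8 -238.    -0.4] turn [-0.001 -0.002  0.333] F [ 0.5 -0.7 -2.5] gap 55.4
```

To row units: -210 mm / 500 = -0.42, -165 mm / 500 = -0.33, 0.3 rad / 1.5708 = 0.191.

>>> inch_along(ticks="-0.006 -0.06 0 0 0 0.0255\n-0.016 -0.15 0 0 0 0.07\n-0.026 -0.24 0 0 0 0.1082\n-0.036 -0.33 0 0 0 0.1528\n-0.046 -0.42 0 0 0 0.191")

```text
clock: 14.0
eef_pos: [520.6, -150.1, 83.8]
eef_rot: [-3.141, -0.0, 2.809]
wrist_force: [1.2, -0.4, -3.4]
finger_gap: 55.4
finger_force: 40.0
```

>>> inch_along(ticks="-0.02 -0.052 0 0 0 0.021\n-0.02 -0.052 0 0 0 0.021\n-0.02 -0.052 0 0 0 0.021\n-0.02 -0.052 0 0 0 0.021")

```text
clock: 14.4
eef_pos: [521.7, -175.2, 83.2]
eef_rot: [-3.141, -0.001, 2.78]
wrist_force: [0.1, -0.7, -3.0]
finger_gap: 55.4
finger_force: 40.0
```

```bash
python3 go.py 522.1 -176.3 30 159.2 0
```

```text
t 14.4 shift [-0.8 -0.9 53.2] turn [-0.    -0.001  0.001] F [ 0.1 -0.7 -3. ] gap 55.4
```

To row units: 67 mm / 500 = 0.134, 55 mm / 500 = 0.11.

>>> inch_along(ticks="-0.0008 -0.001 0.03 0 0 0\n-0.0016 -0.0018 0.07 0 0 0\n-0.0016 -0.0018 0.11 0 0 0\n-0.0016 -0.0018 0.134 0 0 0\n-0.0016 -0.0018 0.134 0 0 0")

```text
clock: 14.9
eef_pos: [521.5, -176.1, 14.8]
eef_rot: [-3.141, -0.003, 2.78]
wrist_force: [-0.2, -0.1, -1.9]
finger_gap: 55.5
finger_force: 40.0
```

>>> inch_along(ticks="0 0 0 0 0 0\n0 0 0 0 0 0")

```text
clock: 15.1
eef_pos: [522.7, -177.2, 17.0]
eef_rot: [-3.141, 0.001, 2.779]
wrist_force: [1.8, 0.7, -3.8]
finger_gap: 55.2
finger_force: 40.0
```

```bash
python3 go.py 522.1 -176.3 11 159.2 0
```

```text
t 15.1 shift [0.9 0.7 6. ] turn [-0.     0.001  0.   ] F [ 1.8  0.7 -3.8] gap 55.2
```

To row units: 4.6 mm / 500 = 0.0092, 4 mm / 500 = 0.008.

>>> inch_along(ticks="0 0 0.004 0 0 0\n0 0 0.008 0 0 0\n0 0 0.0092 0 0 0\n0 0 0.0092 0 0 0")

```text
clock: 15.5
eef_pos: [522.1, -177.2, 11.3]
eef_rot: [-3.141, -0.001, 2.778]
wrist_force: [-0.5, -0.0, -2.2]
finger_gap: 55.5
finger_force: 40.0
```

```bash
python3 go.py 522.1 -176.3 11 159.2 0
```

```text
t 15.5 shift [0.3 0.9 0.3] turn [-0.    -0.001 -0.   ] F [-0.5 -0.  -2.2] gap 55.5
```

>>> inch_along(ticks="0 0 0.0012 0 0 0\n0 0 0.0018 0 0 0\n0 0 0.0018 0 0 0")

```text
clock: 15.8
eef_pos: [522.2, -177.3, 11.0]
eef_rot: [-3.141, -0.0, 2.778]
wrist_force: [-2.8, 1.3, 5.5]
finger_gap: 55.5
finger_force: 40.0
```

```bash
python3 go.py 522.1 -176.3 11 159.2 0
```

```text
t 15.8 shift [0.4 0.9 0. ] turn [-0. -0. -0.] F [-2.8  1.3  5.5] gap 55.5
```

Set down, with contact felt at TCP z 11.0. Release, go up and back, then measure the carrier against the tester.

>>> inch_along(ticks="0 0 0 0 0 0\n0 0 0 0 0 0\n0 0 0 0 0 0\n0 0 0 0 0 0", finger_gap=68)

```text
clock: 16.2
eef_pos: [522.2, -177.2, 10.5]
eef_rot: [-3.141, -0.0, 2.778]
wrist_force: [-0.6, 0.8, -0.3]
finger_gap: 68.0
finger_force: 0.0
```

>>> inch_along(ticks="0 0 -0.03 0 0 0\n0 0 -0.08 0 0 0\n0 0.08 -0.17 0 0 0\n0 0.17 -0.26 0 0 0\n0 0.26 -0.32 0 0 0")

```text
clock: 16.7
eef_pos: [561.0, -75.4, 157.1]
eef_rot: [-3.142, 0.002, 2.777]
wrist_force: [0.4, -0.3, -0.5]
finger_gap: 68.3
finger_force: 0.0
```

>>> inch_along(ticks="0 0.09 0 0 0 0\n0 0.18 0 0 0 0\n0 0.27 0 0 0 0\n0 0.27 0 0 0 0")

```text
clock: 17.1
eef_pos: [609.4, 54.5, 154.6]
eef_rot: [3.141, 0.0, 2.783]
wrist_force: [-0.1, -0.0, 0.4]
finger_gap: 68.2
finger_force: 0.0
```

```bash
python3 - <<'E'
from tst import *
a,d=shot("top"); b,e=shot("side"); np.savez("d5",a=a,b=b,d=d,e=e)
O=np.array([572.95,-194.8]); Y=np.radians(-20.8); a=a.astype(np.float32); f=a[...,0]-a[...,2]
# carrier guess centre x=-48,y=-0
for nm,ln in dict(L=((-90,28),(-48-20,28),(0,1)),Lf=((-60,28),(-5,28),(0,1)),R=((-95,-28),(-5,-28),(0,1))).items():
    for z in(18,10): print(nm,z,edgeline(f,O,Y,*ln,z))
m=masks(a.astype(np.uint8)); q=proj("top",[O[0]-.935*60,O[1]+.355*60+25,20])[0]
print(proj("top",[522,-177,20]))
r=comp(m["orange"],proj("top",[565,-193,22])[0]); print(rect(r,"top",22))
P=pts("top",d)
for x in(-75,-55,-35,-15):
    W=[O[0]+x*np.cos(Y),O[1]+x*np.sin(Y),22]; u,v=proj("top",W)[0].round().astype(int); print(x,P[v-1:v+2,u-1:u+2,2].mean().round(1),a[v,u])
E
```

```text
L 18 (np.int64(20), np.float64(-0.0032), np.float64(-1.12))
L 10 (np.int64(20), np.float64(0.018), np.float64(-1.12))
Lf 18 (np.int64(25), np.float64(0.0035), np.float64(-0.75))
Lf 10 (np.int64(25), np.float64(0.0059), np.float64(-0.75))
R 18 (np.int64(14), np.float64(0.0041), np.float64(6.25))
R 10 (np.int64(14), np.float64(0.009), np.float64(-1.75))
[[359.65036256 200.51320063]]
(array([ 535.9, -181.8,   93.7,   57.2,  -20.5]), array([ 542.9, -180.6, 1863.2]))
-75 23.0 [41. 48. 31.]
-55 22.7 [49. 56. 40.]
-35 23.2 [49. 54. 37.]
-15 22.4 [49. 53. 38.]
```

The carrier stands on the front plate at tester x ≈ -47.6, y ≈ -1, yaw error < 0.5°, with the battery still flat (z ≈ 22.7). Camera and robot readings agree. Now going for the grip at robot (456, -152).

To row units: -190 mm / 500 = -0.38, -150 mm / 500 = -0.3.

>>> inch_along(ticks="0.05 -0.07 0 0 0 0\n0.1 -0.14 0 0 0 0\n0.136 -0.214 0 0 0 0\n0.136 -0.3 0 0 0 0\n0.136 -0.38 0 0 0 0", finger_gap=40)

```text
clock: 17.7
eef_pos: [475.9, -105.7, 154.8]
eef_rot: [-3.141, 0.001, 2.777]
wrist_force: [0.7, -0.1, -0.6]
finger_gap: 40.5
finger_force: 0.0
```

```bash
python3 go.py 456.1 -152.2 80 159.3 0
```

```text
t 17.7 shift [  1.9 -50.5  74.8] turn [-0.001  0.001 -0.003] F [ 0.7 -0.1 -0.6] gap 40.5
```

To row units: 75 mm / 500 = 0.15, -50.5 mm / 500 = -0.101.

>>> inch_along(ticks="0.002 -0.06 0.03 0 0 0\n0.0038 -0.101 0.07 0 0 0\n0.0038 -0.101 0.15 0 0 0\n0.0038 -0.101 0.15 0 0 0\n0.0038 -0.101 0.15 0 0 0")

```text
clock: 18.2
eef_pos: [457.5, -150.5, 79.8]
eef_rot: [-3.141, -0.001, 2.777]
wrist_force: [0.6, 0.4, 0.4]
finger_gap: 40.2
finger_force: 0.0
```

>>> inch_along(ticks="0 0 0 0 0 0\n0 0 0 0 0 0")

```text
clock: 18.4
eef_pos: [458.5, -150.1, 80.4]
eef_rot: [-3.141, 0.002, 2.779]
wrist_force: [0.7, 0.4, 0.1]
finger_gap: 39.9
finger_force: 0.0
```

```bash
python3 go.py 456.1 -152.2 15 159.3 0
```

```text
t 18.4 shift [ 1.6 -2.8 65.4] turn [-0.     0.002 -0.002] F [0.7 0.4 0.1] gap 39.9
```

To row units: 65 mm / 500 = 0.13, 58 mm / 500 = 0.116.

>>> inch_along(ticks="0.002 -0.0028 0.04 0 0 0\n0.0032 -0.0056 0.08 0 0 0\n0.0032 -0.0056 0.116 0 0 0\n0.0032 -0.0056 0.13 0 0 0\n0.0032 -0.0056 0.13 0 0 0")

```text
clock: 18.9
eef_pos: [455.3, -151.9, 13.9]
eef_rot: [-3.141, -0.001, 2.779]
wrist_force: [0.1, -1.2, -0.3]
finger_gap: 40.0
finger_force: 0.0
```

>>> inch_along(ticks="0 0 0 0 0 0\n0 0 0 0 0 0")

```text
clock: 19.1
eef_pos: [455.8, -152.2, 14.8]
eef_rot: [-3.141, 0.001, 2.778]
wrist_force: [0.1, -0.4, 0.1]
finger_gap: 39.8
finger_force: 0.0
```

```bash
python3 go.py 456.1 -152.2 15 159.3 0
```

```text
t 19.1 shift [-0.3  0.1 -0.2] turn [-0.     0.001 -0.002] F [ 0.1 -0.4  0.1] gap 39.8
```

>>> inch_along(ticks="0 0 0 0 0 0\n0 0 0 0 0 0\n0 0 0 0 0 0\n0 0 0 0 0 0\n0 0 0 0 0 0", finger_gap=5, squeeze=20)

```text
clock: 19.6
eef_pos: [455.3, -152.0, 13.9]
eef_rot: [-3.141, -0.0, 2.778]
wrist_force: [0.4, 0.6, 1.8]
finger_gap: 13.9
finger_force: 20.0
```

>>> inch_along(ticks="-0.008 0.0006 0 0 0 0\n-0.018 0.0012 0 0 0 0\n-0.028 0.002 0 0 0 0\n-0.04 0.002 0 0 0 0\n-0.05 0.002 0 0 0 0")

```text
clock: 20.1
eef_pos: [479.2, -160.0, 13.9]
eef_rot: [-3.141, -0.001, 2.778]
wrist_force: [-4.4, 1.8, 7.0]
finger_gap: 13.9
finger_force: 20.0
```

```bash
python3 go.py 456.1 -152.2 15 159.2 0
```

```text
t 20.1 shift [24.3 -0.9 -1.1] turn [-0.    -0.001 -0.   ] F [-4.4  1.8  7. ] gap 13.9
```

To row units: -24 mm / 500 = -0.048, -19 mm / 500 = -0.038.

>>> inch_along(ticks="-0.008 0 -0.0006 0 0 0\n-0.018 0 -0.0006 0 0 0\n-0.028 0 -0.0006 0 0 0\n-0.038 0 -0.0006 0 0 0\n-0.048 0 -0.0006 0 0 0")

```text
clock: 20.6
eef_pos: [501.7, -168.7, 14.0]
eef_rot: [-3.141, -0.001, 2.778]
wrist_force: [0.0, -0.5, -1.7]
finger_gap: 13.8
finger_force: 20.0
```

```bash
python3 go.py 456.1 -152.2 15 159.2 0
```

```text
t 20.6 shift [48.5 -0.8 -1. ] turn [-0.    -0.001 -0.   ] F [ 0.  -0.5 -1.7] gap 13.8
```

>>> inch_along(ticks="-0.008 0 0 0 0 0\n-0.018 0 0 0 0 0\n-0.026 0 0 0 0 0\n-0.034 0 0 0 0 0\n-0.04 0 0 0 0 0")

```text
clock: 21.1
eef_pos: [520.4, -175.7, 14.0]
eef_rot: [-3.141, -0.001, 2.778]
wrist_force: [-0.3, 1.1, -1.7]
finger_gap: 13.2
finger_force: 20.0
```

```bash
python3 go.py 456.1 -152.2 15 159.2 0
```

```text
t 21.1 shift [68.4 -0.8 -1. ] turn [-0.    -0.001 -0.   ] F [-0.3  1.1 -1.7] gap 13.2
```

To row units: -18 mm / 500 = -0.036, -15 mm / 500 = -0.03.

>>> inch_along(ticks="-0.008 0 0.0002 0 0 0\n-0.016 0 0.0002 0 0 0\n-0.024 0 0.0002 0 0 0\n-0.03 0 0.0002 0 0 0\n-0.036 0 0.0002 0 0 0")

```text
clock: 21.6
eef_pos: [537.1, -182.1, 13.9]
eef_rot: [-3.141, -0.001, 2.778]
wrist_force: [-1.0, 0.2, -1.0]
finger_gap: 13.9
finger_force: 20.0
```

```bash
python3 go.py 456.1 -152.2 15 159.2 0
```

```text
t 21.6 shift [86.3 -0.9 -1. ] turn [-0.    -0.001 -0.   ] F [-1.   0.2 -1. ] gap 13.9
```

>>> inch_along(ticks="-0.004 0 0 0 0 0\n-0.008 0 0 0 0 0\n-0.012 0 0 0 0 0\n-0.012 0 0 0 0 0")

```text
clock: 22.0
eef_pos: [542.2, -184.0, 13.9]
eef_rot: [-3.141, -0.002, 2.778]
wrist_force: [-5.3, 2.3, 2.4]
finger_gap: 13.9
finger_force: 20.0
```

```bash
python3 go.py 456.1 -152.2 15 159.2 0
```

```text
t 22.0 shift [91.7 -0.9 -0.9] turn [-0.    -0.002 -0.   ] F [-5.3  2.3  2.4] gap 13.9
```

>>> inch_along(ticks="-0.002 0 0 0 0 0\n-0.005 0 0 0 0 0\n-0.008 0 0 0 0 0\n-0.008 0 0 0 0 0", squeeze=40)

```text
clock: 22.4
eef_pos: [545.8, -185.4, 13.9]
eef_rot: [-3.141, -0.002, 2.778]
wrist_force: [-6.3, 2.6, 3.0]
finger_gap: 13.5
finger_force: 40.0
```

```bash
python3 go.py 456.1 -152.2 15 159.2 0
```

```text
t 22.4 shift [95.6 -0.9 -0.9] turn [-0.    -0.002 -0.   ] F [-6.3  2.6  3. ] gap 13.5
```

>>> inch_along(ticks="-0.002 0 0 0 0 0\n-0.004 0 0 0 0 0\n-0.006 0 0 0 0 0\n-0.006 0 0 0 0 0")

```text
clock: 22.8
eef_pos: [548.3, -186.3, 13.9]
eef_rot: [-3.141, -0.003, 2.778]
wrist_force: [-7.7, 3.5, 5.7]
finger_gap: 13.6
finger_force: 40.0
```

```bash
python3 go.py 456.1 -152.2 15 159.2 0
```

```text
t 22.8 shift [98.3 -0.9 -0.8] turn [-0.    -0.003 -0.   ] F [-7.7  3.5  5.7] gap 13.6
```

To row units: -2 mm / 500 = -0.004, -1 mm / 500 = -0.002.

>>> inch_along(ticks="-0.002 0 -0.0002 0 0 0\n-0.004 0 -0.0002 0 0 0\n-0.004 0 -0.0002 0 0 0")

```text
clock: 23.1
eef_pos: [548.6, -186.4, 13.9]
eef_rot: [-3.141, -0.007, 2.778]
wrist_force: [-20.7, 6.2, 13.4]
finger_gap: 13.9
finger_force: 40.0
```

```bash
python3 go.py 456.1 -152.2 15 159.2 0
```

```text
t 23.1 shift [98.7 -0.9 -0.4] turn [-0.    -0.007 -0.   ] F [-20.7   6.2  13.4] gap 13.9
```

>>> inch_along(ticks="-0.002 0 0 0 0 0\n-0.004 0 0 0 0 0\n-0.004 0 0 0 0 0")

```text
clock: 23.4
eef_pos: [549.7, -186.8, 13.7]
eef_rot: [-3.141, -0.009, 2.778]
wrist_force: [-26.0, 9.3, 16.4]
finger_gap: 13.4
finger_force: 40.0
```

```bash
python3 go.py 456.1 -152.2 15 159.2 0
```

```text
t 23.4 shift [99.8 -0.9 -0.4] turn [-0.    -0.009 -0.   ] F [-26.    9.3  16.4] gap 13.4
```

Firm stop felt at ≈99 mm of travel, close to the expected 97.6. I'll relieve the force, release, back off and measure.

To row units: 2.2 mm / 500 = 0.0044, 2 mm / 500 = 0.004.

>>> inch_along(ticks="0.002 0 -0.0004 0 0 0\n0.004 0 -0.0004 0 0 0\n0.0044 0 -0.0004 0 0 0")

```text
clock: 23.7
eef_pos: [549.6, -186.8, 13.7]
eef_rot: [-3.141, -0.004, 2.778]
wrist_force: [-5.3, 2.5, -1.1]
finger_gap: 13.8
finger_force: 40.0
```

>>> inch_along(ticks="0 0 0 0 0 0\n0 0 0 0 0 0\n0 0 0 0 0 0\n0 0 0 0 0 0", finger_gap=40)

```text
clock: 24.1
eef_pos: [550.9, -187.4, 14.4]
eef_rot: [-3.141, -0.0, 2.778]
wrist_force: [-0.1, 0.3, -0.4]
finger_gap: 39.3
finger_force: 0.0
```

```bash
python3 go.py 456.1 -152.2 15 159.2 0
```

```text
t 24.1 shift [101.1  -0.8  -0.6] turn [-0. -0. -0.] F [-0.1  0.3 -0.4] gap 39.3
```

>>> inch_along(ticks="0 0 -0.03 0 0 0\n0 0 -0.08 0 0 0\n0 0.08 -0.17 0 0 0\n0 0.17 -0.26 0 0 0\n0 0.26 -0.32 0 0 0")

```text
clock: 24.6
eef_pos: [589.7, -85.5, 161.0]
eef_rot: [-3.142, 0.002, 2.777]
wrist_force: [0.5, 0.2, 0.5]
finger_gap: 40.5
finger_force: 0.0
```

>>> inch_along(ticks="0.05 0.08 0 0 0 0\n0.1 0.16 0 0 0 0\n0.12 0.24 0 0 0 0\n0.12 0.24 0 0 0 0")

```text
clock: 25.0
eef_pos: [575.8, 51.4, 159.0]
eef_rot: [3.141, 0.001, 2.783]
wrist_force: [0.5, -0.2, 0.2]
finger_gap: 40.2
finger_force: 0.0
```

```bash
python3 - <<'E'
from tst import *
a,d=shot("top"); b,e=shot("side"); np.savez("d6",a=a,b=b,d=d,e=e)
O=np.array([572.95,-194.8]); Y=np.radians(-20.8); u=np.array([np.cos(Y),np.sin(Y)])
f=a.astype(np.float32)
for z in(10,18,40):
    print(z,[(x,tuple(int(q) for q in sample(f,np.array([[*(O+u*x),z]]))[0])) for x in range(-60,4,4)])
P=pts("top",d)
for x in range(-60,4,4):
    q=proj("top",[*(O+u*x),40])[0].round().astype(int); print(x,P[q[1],q[0]].round(1),end=" ")
E
```

```text
10 [(-60, (117, 124, 119)), (-56, (119, 125, 120)), (-52, (119, 125, 120)), (-48, (119, 125, 119)), (-44, (118, 126, 122)), (-40, (134, 121, 103)), (-36, (61, 51, 27)), (-32, (32, 43, 29)), (-28, (39, 48, 33)), (-24, (39, 46, 32)), (-20, (39, 47, 32)), (-16, (39, 47, 32)), (-12, (34, 45, 32)), (-8, (31, 42, 30)), (-4, (242, 122, 38)), (0, (143, 80, 35))]
18 [(-60, (118, 124, 120)), (-56, (119, 125, 120)), (-52, (119, 125, 119)), (-48, (118, 125, 120)), (-4
[... 334 characters left out ...]
 (119, 128, 125)), (-44, (137, 95, 61)), (-40, (45, 44, 25)), (-36, (38, 47, 33)), (-32, (39, 47, 32)), (-28, (39, 46, 32)), (-24, (40, 47, 32)), (-20, (37, 46, 32)), (-16, (29, 42, 30)), (-12, (208, 105, 36)), (-8, (188, 95, 34)), (-4, (79, 66, 40)), (0, (148, 115, 56))]
-60 [ 522.1 -176.1   10.2] -56 [ 525.6 -179.3    6.4] -52 [ 527.4 -178.7   13. ] -48 [ 533.3 -181.6   12.2] -44 [ 536.2 -181.6   12.1] -40 [ 535.3 -182.2   33.7] -36 [ 539.6 -181.4   41.2] -32 [ 541.9 -183.9   43.6] -28 [ 545.3 -184.2   40.7] -24 [ 551.3 -187.2   38.5] -20 [ 553.9 -187.1   39.2] -16 [ 556.2 -189.5   42.2] -12 [ 566.3 -192.1   19.7] -8 [ 570.  -195.4   15.7] -4 [ 569.7 -193.6   31. ] 0 [ 575.6 -196.5   30.3]
```

```bash
python3 - <<'E'
from tst import *
O=np.array([572.95,-194.8]); Y=np.radians(-20.8); u=np.array([np.cos(Y),np.sin(Y)]); n=np.array([-u[1],u[0]])
t=np.arange(-22,22,.25)
for k,c,y in(("d5",-47.6,-1),("d6",50,-.5)):
    a=np.load(k+".npz")["a"].astype(np.float32)
    for nm,off,z,ch in(("grip front top",-64,40,a[...,0]-a[...,2]),("rear top",-90,40,a.mean(2))):
        r=[]
        for yy in(-4,-2,0,2,4):
            W=np.c_[O+u*(c+off+t)[:,None]+n*(y+yy),np.full(len(t),z)]; s=cv2.GaussianBlur(sample(ch,W)[None],(0,0),4)[0]; g=np.gradient(s); g=np.where(abs(t)<8,g if nm[0]=="g" else -g,-9); r.append(t[np.argmax(g)])
        print(k,nm,"origin x est",np.round(c+np.array(r),2))
# lateral/yaw of grip
    W=lambda x:np.c_[O+u*(c+x)+n*t[:,None],np.full(len(t),40.)]
    print("  grip sides",[(t[np.argmin(np.gradient(cv2.GaussianBlur(sample(a.mean(2),W(x))[None],(0,0),4)[0]))],t[np.argmax(np.gradient(cv2.GaussianBlur(sample(a.mean(2),W(x))[None],(0,0),4)[0]))]) for x in(-86,-80,-74,-68)])
P0=np.load("d0.npz");P1=np.load("d6.npz")
m0,m1=masks(P0["a"]),masks(P1["a"])
for nm,uv,z in(("jar",(221,227),27),("phone",(433,262),11),("spool",(331,158),27)):
    print(nm,[rect(comp(m["notgreen"],uv),"top",z)[1] for m in(m0,m1)])
print(manip.read_state()["clock"])
E
```

```text
d5 grip front top origin x est [-48.35 -48.35 -47.35 -47.6  -48.35]
d5 rear top origin x est [-50.85 -50.1  -49.85 -50.1  -48.85]
  grip sides [(np.float64(-8.5), np.float64(7.0)), (np.float64(-7.0), np.float64(7.25)), (np.float64(-10.0), np.float64(7.0)), (np.float64(-12.75), np.float64(6.75))]
d6 grip front top origin x est [50.25 50.   51.   50.5  50.25]
d6 rear top origin x est [47.75 47.75 47.25 46.5  46.5 ]
  grip sides [(np.float64(-6.75), np.float64(8.0)), (np.float64(-7.25), np.float64(7.5)), (np.float64(-6.0), np.float64(8.75)), (np.float64(-6.75), np.float64(8.25))]
jar [array([444.1, 191.2, 212.3]), array([ 5.8370000e+02, -5.3600000e+01,  2.0149711e+06])]
phone [array([  354.2,  -378.4, 10036.7]), array([ 354.1, -378.4, 9957.4])]
spool [array([ 641.8,  -95.8, 2405.9]), array([ 641.8,  -95.8, 2386.4])]
25.1
```

```bash
python3 -c "
from cell import manip; print(manip.sign_off())"
```

```text
the job is handed in; nothing more can be done
None
```

I fitted the battery flat in the carrier, set the loaded carrier on the tester's front plate and released it, then slid it in by the grip to the stop and handed the job in at about 25 s. By camera the carrier sits about 50 mm into the slot, which is fully home, with 28 N felt at the stop. The contact slide and the battery inside the slot could not be seen, and I checked by camera only that the phone and spool had not moved (the jar check failed). No verdict was returned.

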